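# Clamp the bar: to touch, then a quarter turn

## Task

Push the aluminium bar along the channel of the blue bench clamp until its far end is fully home against the end stop. Then turn the black knob clockwise (seen from above) until you feel its pressure pad just touch the bar, tighten it by a quarter turn more and no further, and let go. Leave the other things on the bench where they are.

Things in the scene. Friction and masses are not known exactly. Their poses are not given: they have to be found in the camera images.
- fixture: Blue bench clamp, bolted down; base plate 260 x 84 x 15 mm. Origin on the bench top, midway across the channel; x runs along the channel to the end stop (away from the robot), z up. Two dark rails 43 mm apart (x -20 to +90 mm, tops 27 mm high) guide the bar. An arm (60 to 87 mm high, front end at x +32 mm) reaches from the column over the bar and carries the screw.
- stop (a point): Middle of the end stop, the upright face of the column at fixture x = +90 mm, y = 0, 25 mm above the bench. The bar is home when its far end meets it, that is, with the bar's centre at fixture x = +15 mm.
- bar_center (a point): Centre of the loose pale aluminium bar with three dark holes, 150 x 40 x 20 mm (x along its length), about 0.3 kg. It lies flat in the channel on the base plate (underside 15 mm, top 35 mm above the bench), drawn back towards the robot by 25 to 45 mm from the stop; its near end stands free above the base plate and can be pushed.
- knob_center (a point): Centre of the black round knob, 40 mm in diameter, 28 mm high, upright axis at fixture x = +50 mm, y = 0; centre 0.11 to 0.119 m above the bench, clear all round. Clockwise from above tightens; it sinks 8 mm a turn and stays where it is left. Free turning takes about 0.04 N m. It starts 0.8 to 2.5 rad short of touch, differently each time. A yellow line on top shows its turn.
- knob: The same knob with its screw and the brass pressure pad at the lower end (32 mm in diameter, 1 to 3 mm above the bar; how far it is screwed out is not known); the orientation shows its turn. The pad turns with the knob, on a spring of 8 N preload and 4 N/mm: on touching it rubs on the bar, which adds about 0.05 N m to the knob's moment within about 0.2 rad, then climbs slowly.
- bar: The same bar; origin at the centre of its underside.
- can_center (a point): Bystander: small pale oil can, 58 mm in diameter, 103 mm tall; point half-way up.
- fit_center (a point): Bystander: pale grey metal hose fitting, 29 x 33 x 30 mm; its centre.
- driver_center (a point): Bystander: screwdriver with green handle, 228 mm long, lying; its centre.
- tape_center (a point): Bystander: roll of black tape, 58 mm in diameter, 19 mm high; its centre.
Not all that is in view belongs to the job. Of the things that look like the bar, the largest one is meant.

How it is judged:
On the way, in this order (a step that is already met when the one before it is completed fails the run):
1. the bar is home against the end stop (within 3.5 mm) (x of bar_center in the frame of fixture above 0.0115 m), for 0.2 s.
2. the pressure pad touches the bar (contact force between knob and bar above 3 N), for 0.1 s.
At the end, for the whole second after the job is handed in: The bar is home (within 3.5 mm of the stop) and at rest, the pad presses on it with 12.5 to 19.5 N (what about a quarter turn past first touch gives, some 50 to 130 degrees), and the robot has let go (x of bar_center in the frame of fixture above 0.0115 m and contact force between knob and bar between 12.5 and 19.5 N and contact force between the fingers and anything else below 0.2 N and linear speed of bar below 0.01 m/s).
It fails at once if the pad presses on the bar with more than 24 N (overtightened) (contact force between knob and bar above 24 N).
It fails at once if a bystander is moved by more than 20 mm (distance of any of can_center, fit_center, driver_center, tape_center from where it was at the start of the episode above 0.02 m).
It also fails if it takes over 72 s, if anything falls off the work surface, if the arm or the gripper's body presses on something with over 40 N, if the wrist force passes 120 N, or if a joint passes its speed limit or range.

## Robot

A 6-joint arm with a two-finger parallel gripper is mounted at the origin on a cart in front of the work surface, level with it; the furniture and walls round the work are solid. World frame = base frame: x ahead of the robot, y to its left, z up, the work surface at z = 0. Lengths are in m, angles in rad, forces in N, time in s.
With the tool pointing down it reaches from about 0.35 to 0.775 m from the base axis. Payload 7.3 kg.
Tool frame: the origin (TCP) lies at the very end of the fingers, on their centre line; the grasp point (between the pads) lies 19 mm behind it; z points along the fingers, x is the direction in which the jaws open and shut, and the axes are right-handed (so a half turn about z gives the same grasp; the last joint's range is limited). The gripper opens to 92 mm and grips with 3 to 60 N. Pads are 19 mm wide; open, the fingers measure 130 mm over their backs; the gripper's body (75 mm by 190 mm) begins 47 mm behind the grasp point.
Start: joints at [-1.396, 0.342, 1.524, -0, 1.275, -0.146], TCP at [0.166, -0.498, 0.227] pointing down, gripper open.
Joint ranges: [-2.53, 2.53], [-0.77, 2.02], [0.04, 2.7], [-1, 4.14], [0.28, 2.66], [-3.11, 3.11]. Speed limits (rad/s): [2.57, 2.57, 3.14, 3.14, 3.14, 3.14].

## Interface

Orientations are given as [roll, pitch, yaw] about the fixed x, y, z axes, in that order (R = Rz(yaw) Ry(pitch) Rx(roll)).
In Python, from cell import robot, read_camera, nets gives the robot as it stands. The module is installed in compiled form; this text tells all that it offers.
- The arm moves only by the tool carry_out, never from a script. Its arguments are lists of equal length, an entry for each row: "translation": the shift along the tool's x, y, z in m, a list of three; "turn": the turn, a rotation vector about the tool's x, y, z in rad, a list of three; "gripper": the gripper's target within -1 to 1 (shut at 1, half-way at 0, fully open at -1). A call has 1 to 10 rows; each row shifts and turns the commanded pose from where the row before left it, along the tool's axes as they then stand; what a row does not reach is not made up. A row lasts 1/10 s, in which the tool goes at most 50 mm and 8.59 degrees, less where a joint would pass 70% of its speed; a pose out of reach is approached as far as the arm can. A call with a gripper value outside its range is refused whole. The fingers move at their own pace and stop on an object; "squeeze" is the grip in N (left out, the last holds). Time passes only in rows, so rows that do not move let the fingers close. It gives the time, the measured TCP pose, the force and the opening at its end, in the units of the state.
- robot.observe(): the state, without advancing time (a new reading comes with each control period).
- read_camera(name): name is "scene" or "top" or "wrist"; returns a dict with "img" (480x640x3 uint8, red, green, blue), "fx", "fy", "cx", "cy" (pixels), "world_from_camera" (4x4, takes a point from camera to world coordinates). Camera axes: x right, y down, z forward; pixel columns grow to the right and rows downward; lengths in m; the calibration is good to about 2 mm. A picture is of the moment at which its call begins. There is no depth.
- robot.hand_in(): hands the job in, once; it reports no verdict.
Trained networks look in a picture, given as the dict that the camera call returned (one of the last four; its "shot" number tells which), for a name from the list of things; names that differ only in an ending like _2 or _b are one class to them, and where a whole thing is asked for, a point or a joint stands for the part that bears it (a point fixed in the world has none). Each returns a list of dicts, best first, with "score" (0 to 1); they miss things now and then, are a little off and sometimes report something else, mostly with a low value. They report only what shows in the picture. A call takes as long as a camera call. They do not tell look-alikes from the thing itself.
- nets.regions_of(picture, name): "region" (480x640 bool, what is visible of it) and "pixel" ([column, row] in pixels, amid what is visible of it).
- nets.tip_of(picture, name): "pixel" ([column, row] in pixels: a listed point, or the origin of a listed thing).
The state is a dict: "time": time; "qpos": joint angles; "qvel": joint speeds; "joint_efforts": joint torques, N m; "tool_pos": TCP position; "tool_rot": TCP orientation; "contact_force": force on the tool from outside, world axes, zero at the start; "torque": the same for the moment, N m; "opening": finger opening in m.
Only numpy, scipy, OpenCV 4.12 (cv2) and the standard library are available. Lean on these libraries where they do the work, as an engineer would, in place of code of your own. Each camera call takes 0.05 s, during which the arm holds its last target. There are 200 camera calls.

## Working session

There is one attempt and no reset: what is moved stays moved. The work goes in short steps, Python scripts to look and compute and a tool call to move; the robot and the scene stay as the last step left them, time stands still between calls to the robot, and variables do not carry over. Pictures are saved under pics/ and viewed, about 8 in all and at most 12, crops included, and the job is handed in when it is done.

Besides the shell and the picture viewer there is one more tool, called by a JSON object that holds its "name" and its "arguments", one argument or row to a line. carry_out: Moves the arm, as the interface text tells. Its arguments: {"type":"object","properties":{"translation":{"type":"array","items":{"type":"array","items":{"type":"number"}}},"turn":{"type":"array","items":{"type":"array","items":{"type":"number"}}},"gripper":{"type":"array","items":{"type":"number"}},"squeeze":{"type":"number"}},"required":["translation","turn","gripper"]}

```bash
mkdir -p pics; cat > h.py <<'E'
import numpy as np, cv2
from cell import robot, read_camera, nets
def ray(p,px):
    T=np.array(p["world_from_camera"]); d=np.array([(px[0]-p["cx"])/p["fx"],(px[1]-p["cy"])/p["fy"],1.])
    return T[:3,3],T[:3,:3]@d
def at_z(p,px,z):
    o,d=ray(p,px); return o+d*(z-o[2])/d[2]
def save(p,n): cv2.imwrite("pics/"+n+".png",cv2.cvtColor(p["img"],cv2.COLOR_RGB2BGR))
E
python3 - <<'E'
from h import *
np.set_printoptions(precision=4,suppress=True)
Z=dict(fixture=0,stop=.025,bar_center=.025,knob_center=.115,knob=.1,bar=.015,can_center=.0515,fit_center=.015,driver_center=.015,tape_center=.01)
ps={}
for c in("scene","top"):
    p=read_camera(c); save(p,c); ps[c]=p
    print(c,np.array(p["world_from_camera"]),p["fx"])
    for n,z in Z.items():
        for r in nets.tip_of(p,n)[:3]:
            print(n,round(r["score"],2),np.round(r["pixel"],1),at_z(p,r["pixel"],z))
print(robot.observe())
E
```

```text
scene [[-0.905  -0.2643  0.3334  0.0588]
 [-0.4254  0.5501 -0.7186  1.0837]
 [ 0.0065 -0.7922 -0.6102  1.0371]
 [ 0.      0.      0.      1.    ]] 564.3792448074769
fixture 0.69 [308.6 261. ] [ 0.6282 -0.0395  0.    ]
stop 0.71 [286.5 239.8] [ 0.7172 -0.0724  0.025 ]
stop 0.52 [347.5 359.5] [0.3737 0.2699 0.025 ]
bar_center 0.89 [314.6 256.1] [ 0.6088 -0.0395  0.025 ]
bar_center 0.81 [386.2 271.3] [ 0.4016 -0.065   0.025 ]
bar_center 0.68 [331.9 225.9] [ 0.6253 -0.1942  0.025 ]
knob_center 0.51 [290.7 220.7] [ 0.6899 -0.053   0.115 ]
knob 0.69 [299.2 254.7] [0.6074 0.0561 0.1   ]
knob 0.62 [314.2 256. ] [0.5692 0.0438 0.1   ]
bar 0.84 [385.  275.3] [ 0.4021 -0.0589  0.015 ]
bar 0.58 [328.9 229.3] [ 0.6318 -0.1867  0.015 ]
can_center 0.64 [400.9 200.2] [ 0.4707 -0.3823  0.0515]
can_center 0.18 [310.6 258.2] [0.6004 0.003  0.0515]
fit_center 0.56 [345.8 357.3] [0.3831 0.2574 0.015 ]
fit_center 0.51 [297.3 250.3] [ 0.6715 -0.0529  0.015 ]
driver_center 0.59 [283.2 360.6] [0.511  0.3295 0.015 ]
tape_center 0.49 [331.9 199.4] [ 0.6958 -0.3492  0.01  ]
top [[ 0.0452 -0.9783  0.2021  0.2815
[... 694 characters left out ...]
  0.0515]
can_center 0.27 [452.5 192.7] [ 0.6816 -0.3328  0.0515]
fit_center 0.44 [182.5 311.6] [0.3861 0.2698 0.015 ]
driver_center 0.58 [161.1 257.1] [0.5088 0.3305 0.015 ]
tape_center 0.75 [452.6 193.2] [ 0.6926 -0.3415  0.01  ]
{'time': 1.1, 'qpos': array([-1.396 ,  0.342 ,  1.5241, -0.    ,  1.2754, -0.146 ]), 'qvel': array([ 0.0012, -0.0007, -0.0005, -0.0002,  0.0004, -0.0009]), 'joint_efforts': array([  0.0005, -43.1139, -24.4486,   0.072 ,   0.0482,   0.    ]), 'tool_pos': array([ 0.1656, -0.4982,  0.2267]), 'tool_rot': array([ 3.1416, -0.0001, -1.25  ]), 'contact_force': array([-0.5751,  0.8524, -0.0383]), 'torque': array([ 0.043 , -0.0204, -0.0359]), 'opening': 0.09192097850888507}
```

```bash
python3 -c "
import cv2,numpy as np
a=cv2.imread('pics/scene.png');b=cv2.imread('pics/top.png')
cv2.imwrite('pics/both.png',cv2.resize(np.hstack([a,b]),(800,300)))"
```

```text
(no output)
```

View pics/top.png

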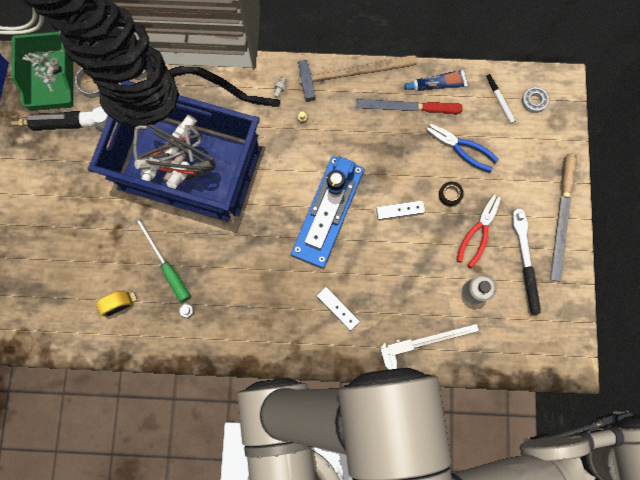

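View pics/scene.png

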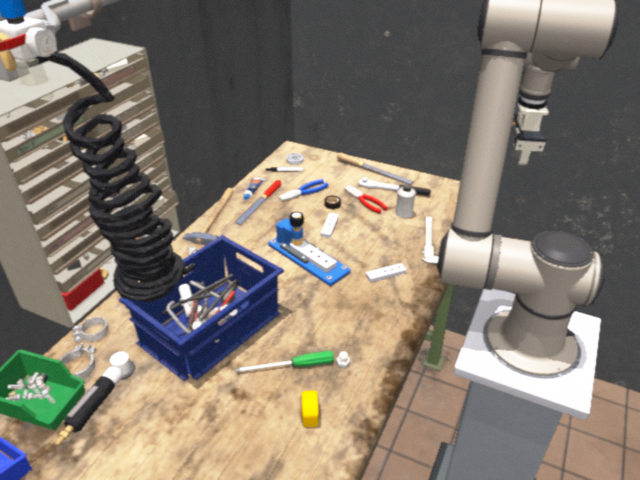

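The top view shows the blue clamp with a knob at (335,180). Three things could be taken for the bar: (323,217) in the clamp channel, (338,308) loose and (402,211) loose. I choose the one in the channel because it is the largest and lies in the clamp. I'll check that in a crop and refine the fixture pose.

```bash
cat >> h.py <<'E'
def rel(pos,st=None):
    s=st or robot.observe(); y=s["tool_rot"][2]; d=np.array(pos)-s["tool_pos"]
    return np.array([d[0]*np.cos(y)+d[1]*np.sin(y), d[0]*np.sin(y)-d[1]*np.cos(y), -d[2]])
E
python3 - <<'E'
from h import *
np.set_printoptions(precision=4,suppress=True)
p=read_camera("top"); im=p["img"]
hsv=cv2.cvtColor(im,cv2.COLOR_RGB2HSV)
m=cv2.inRange(hsv,(95,120,60),(125,255,255)); m[:,:285]=0; m[:,370:]=0; m[:150]=0;m[272:]=0
ys,xs=np.nonzero(m)
P=np.array([at_z(p,(x,y),.015)[:2] for x,y in zip(xs,ys)],np.float32)
r=cv2.minAreaRect(P); print(r); b=cv2.boxPoints(r); print(b)
crop=cv2.resize(im[150:335,270:440],None,fx=3.2,fy=3.2,interpolation=cv2.INTER_CUBIC)
cv2.imwrite("pics/crop.png",crop[:,:,::-1])
print(rel([.49,.01,.227]))
for n in("bar",):
    for q in nets.regions_of(p,n): print(n,q["score"],q["pixel"],q["region"].sum())
E
```

```text
((0.6386376619338989, -0.049572497606277466), (0.08277896046638489, 0.26346534490585327), 70.51982116699219)
[[ 0.5006 -0.0447]
 [ 0.749  -0.1325]
 [ 0.7766 -0.0545]
 [ 0.5282  0.0334]]
[-0.38   -0.4681 -0.0003]
bar 0.68 [335.3, 310.7] 671
bar 0.64 [320.7, 223.5] 1026
bar 0.59 [397.0, 210.4] 573
```

View pics/crop.png

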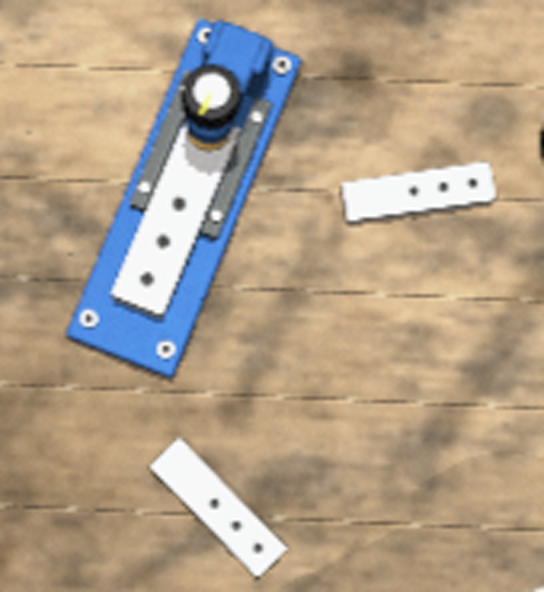

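The crop confirms the choice: the bar in the channel is the largest of the three and its near end is at crop (138,306). The yellow knob line is at (205,103). The fixture sits at about (0.630,-0.0465) with yaw -0.34. Next I move behind the bar.

{"name": "carry_out", "arguments": {
  "translation": [
    [-0.0276,-0.0372,0],
    [-0.0276,-0.0372,0],
    [-0.0276,-0.0372,0],
    [-0.0276,-0.0372,0],
    [-0.0276,-0.0372,0],
    [-0.0276,-0.0372,0],
    [-0.0276,-0.0372,0],
    [-0.0276,-0.0372,0],
    [-0.0276,-0.0372,0],
    [-0.0276,-0.0372,0]
  ],
  "turn": [
    [0,0,0],
    [0,0,0],
    [0,0,0],
    [0,0,0],
    [0,0,0],
    [0,0,0],
    [0,0,0],
    [0,0,0],
    [0,0,0],
    [0,0,0]
  ],
  "gripper": [1,1,1,1,1,1,1,1,1,1]
}}

```text
time: 2.2
tool_pos: [0.4324, -0.1173, 0.227]
tool_rot: [-3.141, -0.001, -1.25]
contact_force: [1.0, -0.3, -0.3]
opening: 0.0162
```

{"name": "carry_out", "arguments": {
  "translation": [
    [-0.0276,-0.0372,0],
    [-0.0276,-0.0372,0],
    [-0.0276,-0.0372,0],
    [0,0,0],
    [0,0,0],
    [0,0,0],
    [0,0,0],
    [0,0,0],
    [0,0,0],
    [0,0,0]
  ],
  "turn": [
    [0,0,0],
    [0,0,0],
    [0,0,0],
    [0,0,-0.146],
    [0,0,-0.146],
    [0,0,-0.146],
    [0,0,-0.146],
    [0,0,-0.146],
    [0,0,-0.146],
    [0,0,-0.146]
  ],
  "gripper": [1,1,1,1,1,1,1,1,1,1]
}}

```text
time: 3.2
tool_pos: [0.5114, -0.0052, 0.2267]
tool_rot: [3.142, -0.0, -0.222]
contact_force: [-0.2, 0.3, 0.1]
opening: 0.0001
```

{"name": "carry_out", "arguments": {
  "translation": [
    [0,0,0],
    [0,0,0],
    [0,0,0],
    [0,0,0],
    [0,0,0],
    [0,0,0],
    [0,0,0],
    [0,0,0],
    [0,0,0],
    [0,0,0]
  ],
  "turn": [
    [0,0,-0.146],
    [0,0,-0.146],
    [0,0,-0.146],
    [0,0,-0.146],
    [0,0,-0.146],
    [0,0,-0.146],
    [0,0,-0.146],
    [0,0,-0.146],
    [0,0,-0.146],
    [0,0,-0.146]
  ],
  "gripper": [1,1,1,1,1,1,1,1,1,1]
}}

```text
time: 4.2
tool_pos: [0.5114, -0.0052, 0.2267]
tool_rot: [3.142, 0.0, 1.238]
contact_force: [1.0, -0.1, 0.0]
opening: 0.0002
```

```bash
python3 - <<'E'
from h import *
np.set_printoptions(precision=4,suppress=True)
p=read_camera("wrist"); save(p,"wrist1"); print(robot.observe())
for n,z in dict(fixture=0,stop=.025,bar_center=.025,knob_center=.115,bar=.015).items():
    for r in nets.tip_of(p,n)[:2]: print(n,round(r["score"],2),np.round(r["pixel"],1),at_z(p,r["pixel"],z))
p=read_camera("top")
print(at_z(p,(313,245.6),.035))
E
```

```text
{'time': 4.25, 'qpos': array([-0.1602,  0.3171,  1.5608, -0.0002,  1.2637, -1.4054]), 'qvel': array([-0.0004,  0.0012,  0.0004,  0.0006, -0.0003,  0.3009]), 'joint_efforts': array([  0.0523, -41.6389, -24.2602,   0.0294,   0.0954,   0.6438]), 'tool_pos': array([ 0.5114, -0.0053,  0.2267]), 'tool_rot': array([3.1415, 0.0001, 1.2453]), 'contact_force': array([-0.5127,  0.143 , -0.2522]), 'torque': array([ 0.0918, -0.1625, -0.0201]), 'opening': 0.00033767410904607907}
bar_center 0.91 [218.1 136.5] [ 0.4111 -0.0739  0.025 ]
bar_center 0.73 [193.7 356.8] [ 0.6386 -0.2076  0.025 ]
bar 0.88 [197.  354.4] [ 0.6424 -0.2086  0.015 ]
bar 0.8 [222.3 136. ] [ 0.4113 -0.0723  0.015 ]
[ 0.5475 -0.019   0.035 ]
```

View pics/wrist1.png

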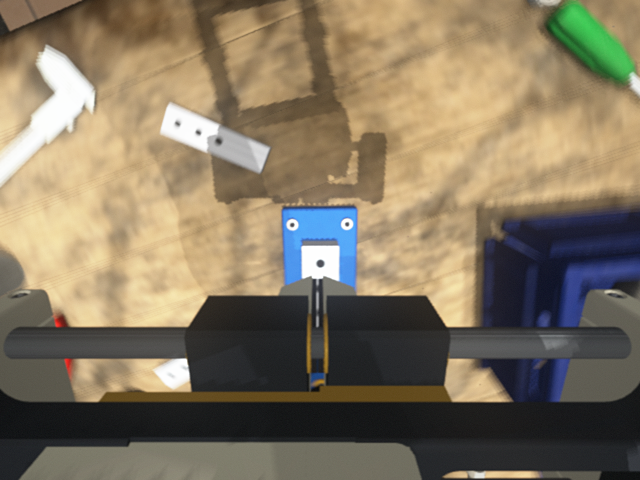

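The wrist view shows the near plate edge at row 207 (columns 283 to 357) and the bar's near end at about (321,243). Both are square to the tool. I'll convert these.

```bash
python3 - <<'E'
from h import *
np.set_printoptions(precision=4,suppress=True)
p=read_camera("wrist")
print("barend",at_z(p,(302,242),.035),at_z(p,(339,242),.035))
print("plate",at_z(p,(283,207),.015),at_z(p,(357,207),.015))
o=np.array([.630,-.0466]);u=np.array([np.cos(-.34),np.sin(-.34)]);v=np.array([-u[1],u[0]])
for q in [(302,242,.035),(339,242,.035),(283,207,.015),(357,207,.015)]:
    w=at_z(p,q[:2],q[2])[:2]-o; print(w@u,w@v)
t=o-.130*u; print("behind",t, rel([*t,.21]), robot.observe()["tool_rot"])
E
```

```text
barend [ 0.5399 -0.0311  0.035 ] [0.5531 0.006  0.035 ]
plate [ 0.5011 -0.0398  0.015 ] [0.5283 0.0363 0.015 ]
-0.09009359363971578 -0.015459058578746377
-0.08999961271620883 0.023942891466645664
-0.12376247978696343 -0.03651683693504419
-0.12356617851202532 0.04424450327949155
behind [ 0.5074 -0.0032] [ 0.0006 -0.0044  0.0167] [3.1415 0.0001 1.2303]
```

{"name": "carry_out", "arguments": {
  "translation": [
    [0.003,0,0.04],
    [0,0,0.04],
    [0,0,0.04],
    [0,0,0.04],
    [0,0,0.03],
    [0,0,0.013],
    [0,0,0],
    [0,0.005,0],
    [0,0.005,0],
    [0,0.005,0]
  ],
  "turn": [
    [0,0,0],
    [0,0,0],
    [0,0,0],
    [0,0,0],
    [0,0,0],
    [0,0,0],
    [0,0,0],
    [0,0,0],
    [0,0,0],
    [0,0,0]
  ],
  "gripper": [1,1,1,1,1,1,1,1,1,1]
}}

```text
time: 5.6
tool_pos: [0.528, -0.0077, 0.0249]
tool_rot: [3.139, -0.0, 1.232]
contact_force: [0.8, -0.4, -0.3]
opening: 0.0003
```

{"name": "carry_out", "arguments": {
  "translation": [
    [0,0.004,0],
    [0,0.004,0],
    [0,0.004,0],
    [0,0.004,0],
    [0,0.004,0],
    [0,0.004,0],
    [0,0.004,0]
  ],
  "turn": [
    [0,0,0],
    [0,0,0],
    [0,0,0],
    [0,0,0],
    [0,0,0],
    [0,0,0],
    [0,0,0]
  ],
  "gripper": [1,1,1,1,1,1,1]
}}

```text
time: 6.3
tool_pos: [0.5516, -0.0163, 0.0235]
tool_rot: [-3.138, 0.001, 1.232]
contact_force: [-5.0, 1.3, 4.5]
opening: 0.0006
```

```bash
python3 - <<'E'
from h import *
np.set_printoptions(precision=4,suppress=True)
s=robot.observe();o=np.array([.631,-.0438]);u=np.array([np.cos(-.34),np.sin(-.34)])
print(s["contact_force"],s["torque"],(s["tool_pos"][:2]-o)@u)
E
```

```text
[-5.0166  1.3488  4.519 ] [ 0.314   0.6982 -0.0209] -0.08403593167910968
```

{"name": "carry_out", "arguments": {
  "translation": [
    [0,0.003,0],
    [0,0.003,0],
    [0,0.003,0]
  ],
  "turn": [
    [0,0,0],
    [0,0,0],
    [0,0,0]
  ],
  "gripper": [1,1,1]
}}

```text
time: 6.6
tool_pos: [0.5614, -0.0197, 0.0235]
tool_rot: [-3.141, 0.0, 1.232]
contact_force: [-2.1, 1.0, -0.2]
opening: 0.0003
```

{"name": "carry_out", "arguments": {
  "translation": [
    [0,0.002,0],
    [0,0.002,0]
  ],
  "turn": [
    [0,0,0],
    [0,0,0]
  ],
  "gripper": [1,1]
}}

```text
time: 6.8
tool_pos: [0.5653, -0.0211, 0.0235]
tool_rot: [-3.141, 0.0, 1.232]
contact_force: [-1.9, 0.9, -1.6]
opening: 0.0003
```

{"name": "carry_out", "arguments": {
  "translation": [
    [0,0.002,0]
  ],
  "turn": [
    [0,0,0]
  ],
  "gripper": [1]
}}

```text
time: 6.9
tool_pos: [0.5663, -0.0215, 0.0235]
tool_rot: [-3.139, 0.0, 1.232]
contact_force: [-8.5, 3.7, 5.9]
opening: -0.0001
```

{"name": "carry_out", "arguments": {
  "translation": [
    [0,0.001,0]
  ],
  "turn": [
    [0,0,0]
  ],
  "gripper": [1]
}}

```text
time: 7.0
tool_pos: [0.5663, -0.0215, 0.0235]
tool_rot: [-3.137, 0.0, 1.232]
contact_force: [-10.2, 4.3, 5.8]
opening: 0.0008
```

{"name": "carry_out", "arguments": {
  "translation": [
    [0,0.001,0],
    [0,0,0],
    [0,0,0]
  ],
  "turn": [
    [0,0,0],
    [0,0,0],
    [0,0,0]
  ],
  "gripper": [1,1,1]
}}

```text
time: 7.3
tool_pos: [0.5663, -0.0215, 0.0235]
tool_rot: [-3.136, 0.001, 1.232]
contact_force: [-10.9, 4.0, 6.7]
opening: 0.0005
```

The bar stopped hard, with the fingers at fixture x of about -69 mm as predicted for home. I'll back off, rise and check.

{"name": "carry_out", "arguments": {
  "translation": [
    [0,-0.01,0],
    [0,-0.01,0],
    [0,0,0.0],
    [0,0,-0.04],
    [0,0,-0.05],
    [0,0,-0.05],
    [0,0,-0.05],
    [0,-0.04,0],
    [0,-0.04,0],
    [0,0,0]
  ],
  "turn": [
    [0,0,0],
    [0,0,0],
    [0,0,0],
    [0,0,0],
    [0,0,0],
    [0,0,0],
    [0,0,0],
    [0,0,0],
    [0,0,0],
    [0,0,0]
  ],
  "gripper": [1,1,1,1,-1,-1,-1,-1,-1,-1]
}}

```text
time: 8.3
tool_pos: [0.4707, 0.0122, 0.214]
tool_rot: [-3.14, 0.0, 1.233]
contact_force: [-0.1, 0.1, -0.3]
opening: 0.0441
```

```bash
python3 - <<'E'
from h import *
np.set_printoptions(precision=4,suppress=True)
t=read_camera("top"); s=read_camera("scene"); w=read_camera("wrist"); print(robot.observe()["tool_pos"],robot.observe()["torque"])
o=np.array([.631,-.0438]);u=np.array([np.cos(-.34),np.sin(-.34)]);v=np.array([-u[1],u[0]])
for nm,p in(("top",t),("scene",s),("wrist",w)):
  for n,z in dict(fixture=0,stop=.025,bar_center=.025,knob_center=.115,bar=.015).items():
    for r in nets.tip_of(p,n)[:3]:
      q=at_z(p,r["pixel"],z); print(nm,n,round(r["score"],2),np.round(r["pixel"],1),q,(q[:2]-o)@u,(q[:2]-o)@v)
a=cv2.resize(t["img"][150:290,270:400],(520,560),interpolation=cv2.INTER_CUBIC)
b=cv2.resize(s["img"][200:290,250:360][:, :70],(280,560)) if 0 else cv2.resize(s["img"][200:295,260:355],(280,280),interpolation=cv2.INTER_CUBIC)
c=cv2.resize(w["img"],(280,280))
cv2.imwrite("pics/c2.png",np.hstack([a,np.vstack([b,c])])[:,:,::-1])
E
```

```text
[0.4757 0.0106 0.2143] [ 0.0027 -0.1908 -0.0272]
top fixture 0.88 [329.5 217.5] [ 0.6234 -0.0538  0.    ] -0.003871839323018122 -0.011989190193651956
top fixture 0.74 [336.7 181.6] [ 0.7122 -0.0673  0.    ] 0.08435874597382455 0.004908333492084121
top stop 0.84 [342.8 175.9] [ 0.7191 -0.0808  0.025 ] 0.09543878238896125 -0.005509080651222867
top stop 0.72 [334.1 193.4] [ 0.6756 -0.0621  0.025 ] 0.04819834563559974 -0.0023730176367812057
top bar_center 0.83 [401.6 211.3] [ 0.6395 -0.2204  0.025 ] 0.0668482746414082 -0.16363608073050556
top bar_center 0.63 [331.4 207.7] [ 0.6409 -0.0572  0.025 ] 0.013843790542743113 -0.009345252769531978
top bar_center 0.62 [338.2 307.4] [ 0.4105 -0.082   0.025 ] -0.1951669245568361 -0.10959445511287547
top knob_center 0.78 [336.7 180.7] [ 0.6793 -0.066   0.115 ] 0.05298913645077277 -0.004847931716079338
top bar 0.83 [335.9 310.8] [ 0.4035 -0.0773  0.015 ] -0.20331253585700781 -0.10750057170361524
top bar 0.64 [398.7 215.1] [ 0.6326 -0.215   0.015 ] 0.05857208147992405 -0.16084522508612356
top bar 0.6 [326.2 207.2] [ 0.6442 -0.045   0.015 ] 0.012844604
[... 932 characters left out ...]
376
scene bar 0.9 [306.6 251.2] [ 0.6452 -0.0609  0.015 ] 0.019039421845410038 -0.011352337309036335
scene bar 0.75 [401.5 200.2] [ 0.4842 -0.4375  0.015 ] -0.0071090587827060125 -0.42008659185556446
wrist bar_center 0.92 [215.6 178.7] [ 0.412  -0.0732  0.025 ] -0.1966756363703963 -0.10071184411581477
wrist bar_center 0.89 [313.9 359.8] [ 0.6462 -0.0522  0.025 ] 0.01718228212521587 -0.002852234177260809
wrist bar_center 0.52 [546.1  33.6] [0.3925 0.2577 0.025 ] -0.32542956520981087 0.20466453954044014
wrist bar 0.68 [314.9 357.3] [ 0.6504 -0.0525  0.015 ] 0.021153293217840895 -0.001732127849188139
wrist bar 0.61 [215.8 175.6] [ 0.4095 -0.0749  0.015 ] -0.19843844069836047 -0.1031484664747041
```

View pics/c2.png

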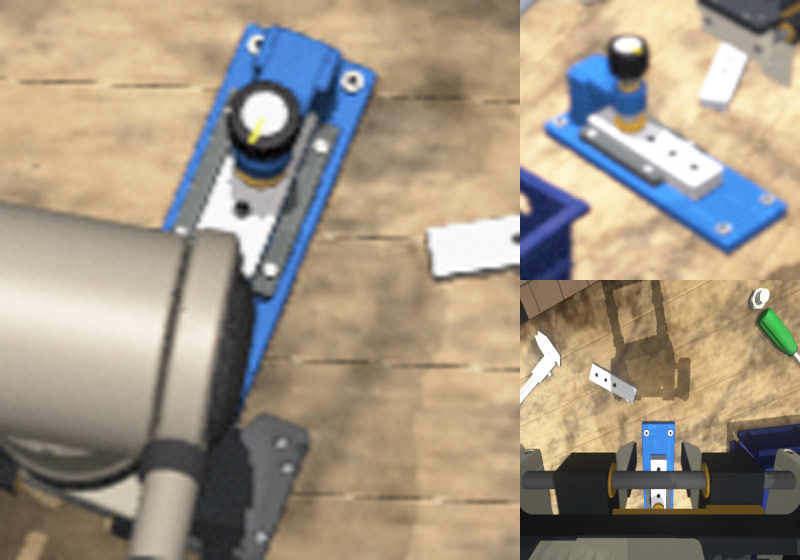

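The top crop shows the knob's white face at (265,115), which is pixel (336,179), with the bar pushed under the arm and its centre near +15 mm. Next I go over the knob and pre-wind the wrist to yaw of about 2.85.

{"name": "carry_out", "arguments": {
  "translation": [
    [0,0.045,0],
    [0,0.045,0],
    [0,0.045,0],
    [0,0.045,0],
    [0,0.036,0],
    [0,0,0],
    [0,0,0],
    [0,0,0],
    [0,0,0],
    [0,0,0]
  ],
  "turn": [
    [0,0,0],
    [0,0,0],
    [0,0,0],
    [0,0,0],
    [0,0,0],
    [0,0,-0.147],
    [0,0,-0.147],
    [0,0,-0.147],
    [0,0,-0.147],
    [0,0,-0.147]
  ],
  "gripper": [-1,-1,-1,-1,-1,-1,-1,-1,-1,-1]
}}

```text
time: 10.2
tool_pos: [0.6783, -0.0609, 0.2134]
tool_rot: [-3.141, -0.0, 1.973]
contact_force: [-0.3, -0.6, 0.5]
opening: 0.0914
```

{"name": "carry_out", "arguments": {
  "translation": [
    [0,0,0],
    [0,0,0],
    [0,0,0],
    [0,0,0],
    [0,0,0],
    [0,0,0],
    [0,0,0]
  ],
  "turn": [
    [0,0,-0.147],
    [0,0,-0.147],
    [0,0,-0.147],
    [0,0,-0.147],
    [0,0,-0.147],
    [0,0,-0.147],
    [0,0,0]
  ],
  "gripper": [-1,-1,-1,-1,-1,-1,-1]
}}

```text
time: 10.9
tool_pos: [0.6783, -0.0609, 0.2136]
tool_rot: [-3.141, -0.0, 2.85]
contact_force: [0.2, 0.3, 0.7]
opening: 0.0916
```

```bash
python3 - <<'E'
from h import *
np.set_printoptions(precision=4,suppress=True)
t=read_camera("top"); s=read_camera("scene"); w=read_camera("wrist"); ob=robot.observe(); print(ob)
print(at_z(t,(336.2,178.7),.129), rel([.679,-.062,.102]))
for nm,p in(("scene",s),("wrist",w)):
  for r in nets.regions_of(p,"knob_center")[:2]:
      q=at_z(p,r["pixel"],.115); print(nm,round(r["score"],2),np.round(r["pixel"],1),q,r["region"].sum())
a=cv2.resize(w["img"],(480,360))
b=cv2.resize(s["img"][150:270,230:350],(320,360),interpolation=cv2.INTER_CUBIC)
cv2.imwrite("pics/c3.png",np.hstack([a,b])[:,:,::-1])
E
```

```text
{'time': 11.05, 'qpos': array([-0.2019,  0.6496,  1.0485, -0.0001,  1.4437, -3.0473]), 'qvel': array([-0.0007, -0.0012, -0.0012, -0.001 , -0.0004, -0.0114]), 'joint_efforts': array([  0.0048, -59.645 , -25.9927,  -0.084 ,  -0.0277,  -0.024 ]), 'tool_pos': array([ 0.6783, -0.0609,  0.2136]), 'tool_rot': array([-3.1415, -0.0001,  2.8454]), 'contact_force': array([-0.4801, -0.3156, -0.5027]), 'torque': array([ 0.1431, -0.0264, -0.0149]), 'opening': 0.09145617736301191}
[ 0.6795 -0.0646  0.129 ] [-0.001  -0.0008  0.1116]
scene 0.54 [294. 226.] [ 0.6698 -0.0345  0.115 ] 264
wrist 0.64 [314.  234.9] [ 0.681  -0.0616  0.115 ] 2632
```

View pics/c3.png

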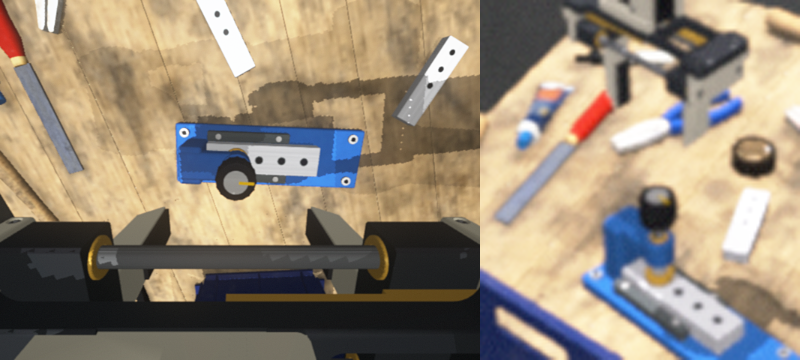

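The wrist view shows the knob at (315,244) full scale, near (0.681,-0.062), with the jaws centred over it to within about 3 mm. The yellow line points along the bar. I'll descend and grip.

{"name": "carry_out", "arguments": {
  "translation": [
    [-0.0015,-0.0005,0.03],
    [0,0,0.03],
    [0,0,0.025],
    [0,0,0.015],
    [0,0,0.0125],
    [0,0,0],
    [0,0,0],
    [0,0,0],
    [0,0,0],
    [0,0,0]
  ],
  "turn": [
    [0,0,0],
    [0,0,0],
    [0,0,0],
    [0,0,0],
    [0,0,0],
    [0,0,0],
    [0,0,0],
    [0,0,0],
    [0,0,0],
    [0,0,0]
  ],
  "gripper": [-1,-1,-1,-1,-1,-1,1,1,1,1],
  "squeeze": 20
}}

```text
time: 12.15
tool_pos: [0.68, -0.0619, 0.102]
tool_rot: [3.142, 0.001, 2.849]
contact_force: [-0.8, -0.6, 0.5]
opening: 0.0647
```

{"name": "carry_out", "arguments": {
  "translation": [
    [0,0,0],
    [0,0,0],
    [0,0,0],
    [0,0,0],
    [0,0,0]
  ],
  "turn": [
    [0,0,0],
    [0,0,0],
    [0,0,0],
    [0,0,0],
    [0,0,0]
  ],
  "gripper": [1,1,1,1,1]
}}

```text
time: 12.65
tool_pos: [0.6801, -0.062, 0.1013]
tool_rot: [3.142, 0.001, 2.849]
contact_force: [1.5, -0.6, 0.5]
opening: 0.0396
```

```bash
cat > o.py <<'E'
from h import *
import sys
np.set_printoptions(precision=4,suppress=True)
T=[];E=[]
for i in range(int(sys.argv[1]) if len(sys.argv)>1 else 0):
    read_camera("top"); s=robot.observe(); T.append(s["torque"][2]);E.append(s["joint_efforts"][5])
s=robot.observe()
print("t",round(s["time"],2),"F",s["contact_force"],"M",s["torque"],"j6",s["qpos"][5],s["joint_efforts"][5],"pos",s["tool_pos"],"yaw",s["tool_rot"][2],"op",s["opening"])
if T: print("Mz",np.array(T),"e6",np.array(E))
E
python3 o.py 4
```

```text
t 12.85 F [ 4.0264 -0.7271 -1.5034] M [ 0.0636 -0.6255  0.0434] j6 -3.051860844155109 -2.5430426831007935e-05 pos [ 0.6801 -0.0619  0.1013] yaw 2.849003200032424 op 0.039163306626667574
Mz [-0.0374  0.0011  0.0164  0.0434] e6 [ 0.0003  0.0001 -0.     -0.    ]
```

{"name": "carry_out", "arguments": {
  "translation": [
    [0,0,0.0001],
    [0,0,0.0001],
    [0,0,0.0001]
  ],
  "turn": [
    [0,0,0.08],
    [0,0,0.08],
    [0,0,0.08]
  ],
  "gripper": [1,1,1]
}}

```text
time: 13.15
tool_pos: [0.6801, -0.062, 0.101]
tool_rot: [3.141, 0.001, 2.606]
contact_force: [3.2, -1.4, -1.0]
opening: 0.0398
```

```bash
python3 o.py; python3 o.py 6
```

```text
t 13.15 F [ 3.2405 -1.4228 -1.0366] M [ 0.1142 -0.6193 -0.0331] j6 -2.808594013141915 -1.0224167257547379 pos [ 0.6801 -0.062   0.101 ] yaw 2.6057361448741747 op 0.03981413691322642
t 13.45 F [ 4.3381 -0.8018 -0.7743] M [ 0.068  -0.8458  0.0146] j6 -2.8133802906227396 -0.0029766615625703707 pos [ 0.68   -0.0619  0.101 ] yaw 2.6105284121474917 op 0.03969124392825595
Mz [-0.0447  0.0005 -0.0513 -0.0736  0.0392  0.0146] e6 [-0.3667  0.7949  0.3052  0.062   0.0033 -0.003 ]
```

{"name": "carry_out", "arguments": {
  "translation": [
    [0,0,0.0001],
    [0,0,0.0001],
    [0,0,0.0001]
  ],
  "turn": [
    [0,0,0.08],
    [0,0,0.08],
    [0,0,0.08]
  ],
  "gripper": [1,1,1]
}}

```text
time: 13.75
tool_pos: [0.68, -0.0619, 0.1007]
tool_rot: [3.141, 0.001, 2.367]
contact_force: [5.2, -1.9, -1.6]
opening: 0.0395
```

```bash
python3 o.py; python3 o.py 6
```

```text
t 13.75 F [ 5.2338 -1.8597 -1.5616] M [-0.0271 -0.8666  0.0596] j6 -2.5697987786566405 -1.0218379274010658 pos [ 0.68   -0.0619  0.1007] yaw 2.3669613612272364 op 0.03951086073696937
t 14.05 F [ 5.6503 -1.3717 -1.3251] M [-0.041  -0.8423  0.0112] j6 -2.5729783203252223 -0.03410516772419214 pos [ 0.68   -0.062   0.1007] yaw 2.3700674917290088 op 0.03947057784246038
Mz [-0.0245 -0.0394  0.0023  0.0204 -0.0293  0.0112] e6 [-0.2257  0.6801  0.1898  0.0166 -0.0253 -0.0341]
```

The j6 effort at the end of an identical move repeats almost without noise (-1.022 both times), so I'll use it as the touch detector with identical cycles.

{"name": "carry_out", "arguments": {
  "translation": [
    [0,0,0],
    [0,0,0],
    [0,0,0],
    [0,0,0.0001],
    [0,0,0.0001],
    [0,0,0.0001]
  ],
  "turn": [
    [0,0,0],
    [0,0,0],
    [0,0,0],
    [0,0,0.08],
    [0,0,0.08],
    [0,0,0.08]
  ],
  "gripper": [1,1,1,1,1,1]
}}

```text
time: 14.65
tool_pos: [0.68, -0.0619, 0.1004]
tool_rot: [3.141, 0.001, 2.127]
contact_force: [5.8, -2.0, -2.1]
opening: 0.0395
```

```bash
python3 o.py; python3 o.py 3
```

```text
t 14.65 F [ 5.7535 -2.0311 -2.0501] M [ 0.0466 -0.9185  0.0437] j6 -2.3298004972110347 -1.0219712555408478 pos [ 0.68   -0.0619  0.1004] yaw 2.1269437870116 op 0.03953315406398111
t 14.8 F [ 4.8452 -2.2028 -1.3575] M [-0.0242 -0.8983 -0.0391] j6 -2.332500559934889 0.18983082845807076 pos [ 0.68   -0.062   0.1004] yaw 2.1295422488939124 op 0.03967516799220501
Mz [-0.0305 -0.0514 -0.0391] e6 [-0.2255  0.6802  0.1898]
```

{"name": "carry_out", "arguments": {
  "translation": [
    [0,0,0],
    [0,0,0],
    [0,0,0],
    [0,0,0.0001],
    [0,0,0.0001],
    [0,0,0.0001]
  ],
  "turn": [
    [0,0,0],
    [0,0,0],
    [0,0,0],
    [0,0,0.08],
    [0,0,0.08],
    [0,0,0.08]
  ],
  "gripper": [1,1,1,1,1,1]
}}

```text
time: 15.4
tool_pos: [0.6801, -0.062, 0.1001]
tool_rot: [3.141, 0.001, 1.887]
contact_force: [4.6, -1.8, -0.6]
opening: 0.0393
```

```bash
python3 o.py; python3 o.py 3
```

```text
t 15.4 F [ 4.603  -1.8046 -0.6125] M [ 0.0221 -0.9713  0.0699] j6 -2.0898492830838524 -1.0217323154211044 pos [ 0.6801 -0.062   0.1001] yaw 1.8869493635173065 op 0.0392933714133539
t 15.55 F [ 5.4708 -1.4963 -1.1744] M [ 0.021  -0.9447 -0.0547] j6 -2.0924967748304493 0.18987279385328293 pos [ 0.68   -0.062   0.1001] yaw 1.8895715384867788 op 0.03985071136011032
Mz [-0.008  -0.0279 -0.0547] e6 [-0.2257  0.6802  0.1899]
```

{"name": "carry_out", "arguments": {
  "translation": [
    [0,0,0],
    [0,0,0],
    [0,0,0],
    [0,0,0.0001],
    [0,0,0.0001],
    [0,0,0.0001]
  ],
  "turn": [
    [0,0,0],
    [0,0,0],
    [0,0,0],
    [0,0,0.08],
    [0,0,0.08],
    [0,0,0.08]
  ],
  "gripper": [1,1,1,1,1,1]
}}

```text
time: 16.15
tool_pos: [0.6801, -0.062, 0.0998]
tool_rot: [3.141, 0.0, 1.647]
contact_force: [5.2, -0.4, -1.3]
opening: 0.0393
```

```bash
python3 o.py; python3 o.py 3
```

```text
t 16.15 F [ 5.2491 -0.3862 -1.3157] M [-0.0372 -0.9943  0.0241] j6 -1.8498383707801955 -1.0216262564063072 pos [ 0.6801 -0.062   0.0998] yaw 1.6469597047230442 op 0.03929800282554037
t 16.3 F [ 5.4564 -1.692  -0.9256] M [ 0.008  -0.9776 -0.0407] j6 -1.8524675008615663 0.18988030962646008 pos [ 0.6801 -0.062   0.0998] yaw 1.6495198996344556 op 0.039890414119623685
Mz [-0.0069 -0.0535 -0.0407] e6 [-0.2256  0.6802  0.1899]
```

{"name": "carry_out", "arguments": {
  "translation": [
    [0,0,0],
    [0,0,0],
    [0,0,0],
    [0,0,0.0001],
    [0,0,0.0001],
    [0,0,0.0001]
  ],
  "turn": [
    [0,0,0],
    [0,0,0],
    [0,0,0],
    [0,0,0.08],
    [0,0,0.08],
    [0,0,0.08]
  ],
  "gripper": [1,1,1,1,1,1]
}}

```text
time: 16.9
tool_pos: [0.6801, -0.062, 0.0995]
tool_rot: [3.14, 0.0, 1.407]
contact_force: [4.7, -1.9, -1.5]
opening: 0.0392
```

```bash
python3 o.py; python3 o.py 3
```

```text
t 16.9 F [ 4.6516 -1.9281 -1.4795] M [-0.0648 -0.9982  0.0248] j6 -1.6098108674586598 -1.0217870771884918 pos [ 0.6801 -0.062   0.0995] yaw 1.4068738743073474 op 0.039239262075569846
t 17.05 F [ 5.3833 -1.9793 -1.6493] M [ 0.0192 -0.9913 -0.0724] j6 -1.6124814409553085 0.18988392781466246 pos [ 0.6801 -0.062   0.0995] yaw 1.4095011537862425 op 0.03949383056059897
Mz [-0.0061 -0.0226 -0.0724] e6 [-0.2258  0.6802  0.1899]
```

{"name": "carry_out", "arguments": {
  "translation": [
    [0,0,0],
    [0,0,0],
    [0,0,0],
    [0,0,0.0001],
    [0,0,0.0001],
    [0,0,0.0001]
  ],
  "turn": [
    [0,0,0],
    [0,0,0],
    [0,0,0],
    [0,0,0.08],
    [0,0,0.08],
    [0,0,0.08]
  ],
  "gripper": [1,1,1,1,1,1]
}}

```text
time: 17.65
tool_pos: [0.6801, -0.062, 0.0992]
tool_rot: [3.14, -0.0, 1.167]
contact_force: [5.8, -0.8, -1.9]
opening: 0.0395
```

```bash
python3 o.py; python3 o.py 3
```

```text
t 17.65 F [ 5.8425 -0.7768 -1.9149] M [-0.0103 -1.0262  0.0115] j6 -1.3698318489869705 -1.0216349735856056 pos [ 0.6801 -0.062   0.0992] yaw 1.1669062715241312 op 0.03953355428230938
t 17.8 F [ 4.5633 -1.6395 -1.4464] M [-0.0531 -1.0274 -0.0322] j6 -1.372521635811245 0.18986054230481386 pos [ 0.6801 -0.062   0.0992] yaw 1.1695854637833443 op 0.03946160926780753
Mz [-0.0217 -0.0563 -0.0322] e6 [-0.2259  0.6802  0.1899]
```

{"name": "carry_out", "arguments": {
  "translation": [
    [0,0,0],
    [0,0,0],
    [0,0,0],
    [0,0,0.0001],
    [0,0,0.0001],
    [0,0,0.0001]
  ],
  "turn": [
    [0,0,0],
    [0,0,0],
    [0,0,0],
    [0,0,0.08],
    [0,0,0.08],
    [0,0,0.08]
  ],
  "gripper": [1,1,1,1,1,1]
}}

```text
time: 18.4
tool_pos: [0.6801, -0.062, 0.0989]
tool_rot: [3.14, -0.0, 0.927]
contact_force: [5.0, -1.9, -1.9]
opening: 0.0397
```

```bash
python3 o.py; python3 o.py 3
```

```text
t 18.4 F [ 4.9765 -1.8836 -1.8859] M [-0.0931 -1.077   0.0631] j6 -1.1298621260943265 -1.021873578429222 pos [ 0.6801 -0.062   0.0989] yaw 0.9269709609482173 op 0.039742871404681954
t 18.55 F [ 6.107  -2.0779 -1.6373] M [-0.1057 -1.0039 -0.0203] j6 -1.1325235584982614 0.1898774178698659 pos [ 0.6801 -0.062   0.0989] yaw 0.9295709072004772 op 0.03980390776693632
Mz [-0.0364 -0.0206 -0.0203] e6 [-0.2257  0.6803  0.1899]
```

{"name": "carry_out", "arguments": {
  "translation": [
    [0,0,0],
    [0,0,0],
    [0,0,0],
    [0,0,0.0001],
    [0,0,0.0001]
  ],
  "turn": [
    [0,0,0],
    [0,0,0],
    [0,0,0],
    [0,0,0.08],
    [0,0,0.08]
  ],
  "gripper": [1,1,1,1,1]
}}

```text
time: 19.05
tool_pos: [0.6801, -0.0621, 0.0987]
tool_rot: [3.14, -0.001, 0.767]
contact_force: [4.9, -1.5, -2.1]
opening: 0.0393
```

```bash
python3 o.py
```

```text
t 19.05 F [ 4.8917 -1.5046 -2.1037] M [-0.1516 -1.0925  0.0387] j6 -0.9699564655351943 -1.0735422000288963 pos [ 0.6801 -0.0621  0.0987] yaw 0.7670265317568568 op 0.03927769088120431
```

{"name": "carry_out", "arguments": {
  "translation": [
    [0,0,0.0001]
  ],
  "turn": [
    [0,0,0.08]
  ],
  "gripper": [1]
}}

```text
time: 19.15
tool_pos: [0.6801, -0.0621, 0.0986]
tool_rot: [3.141, -0.001, 0.687]
contact_force: [5.9, -1.8, -2.9]
opening: 0.0395
```

```bash
python3 o.py; python3 o.py 3
```

```text
t 19.15 F [ 5.8561 -1.8348 -2.9342] M [-0.1671 -1.0496  0.0097] j6 -0.8898169224184537 -1.0224175080657005 pos [ 0.6801 -0.0621  0.0986] yaw 0.6869160745038903 op 0.03953150533781566
t 19.3 F [ 4.9626 -1.777  -2.0254] M [-0.1424 -1.0429  0.0198] j6 -0.8925311949314471 0.1898228656500578 pos [ 0.6801 -0.0621  0.0986] yaw 0.68956115537625 op 0.039574757729475274
Mz [-0.0144 -0.0409  0.0198] e6 [-0.2258  0.6803  0.1898]
```

{"name": "carry_out", "arguments": {
  "translation": [
    [0,0,0],
    [0,0,0],
    [0,0,0],
    [0,0,0.0001],
    [0,0,0.0001]
  ],
  "turn": [
    [0,0,0],
    [0,0,0],
    [0,0,0],
    [0,0,0.08],
    [0,0,0.08]
  ],
  "gripper": [1,1,1,1,1]
}}

```text
time: 19.8
tool_pos: [0.6801, -0.0621, 0.0984]
tool_rot: [3.141, -0.001, 0.527]
contact_force: [4.9, -1.0, -2.0]
opening: 0.0396
```

```bash
python3 o.py
```

```text
t 19.8 F [ 4.912  -1.0318 -1.9777] M [-0.161  -1.1283  0.0863] j6 -0.7299500098210269 -1.0732568800449371 pos [ 0.6801 -0.0621  0.0984] yaw 0.5269840129455232 op 0.03961140612875833
```

{"name": "carry_out", "arguments": {
  "translation": [
    [0,0,0.0001]
  ],
  "turn": [
    [0,0,0.08]
  ],
  "gripper": [1]
}}

```text
time: 19.9
tool_pos: [0.6801, -0.0621, 0.0983]
tool_rot: [3.141, -0.001, 0.447]
contact_force: [5.8, -1.6, -2.1]
opening: 0.0396
```

```bash
python3 o.py; python3 o.py 3
python3 - <<'E'
from h import *
s=read_camera("scene"); w=read_camera("wrist")
a=cv2.resize(w["img"],(480,360))
b=cv2.resize(s["img"][190:270,260:340],(320,360),interpolation=cv2.INTER_CUBIC)
cv2.imwrite("pics/c4.png",np.hstack([a,b])[:,:,::-1])
E
```

```text
t 19.9 F [ 5.7881 -1.5642 -2.1326] M [-0.21   -1.0707  0.0615] j6 -0.6498515885238103 -1.0214361548423767 pos [ 0.6801 -0.0621  0.0983] yaw 0.4469182314340372 op 0.03957594502372521
t 20.05 F [ 5.5177 -1.0679 -1.2892] M [-0.1582 -1.0915 -0.022 ] j6 -0.6524890629426903 0.18833475653082132 pos [ 0.6801 -0.0621  0.0983] yaw 0.44950478157269713 op 0.039706682028161515
Mz [-0.052 -0.032 -0.022] e6 [-0.2246  0.6773  0.1883]
```

View pics/c4.png

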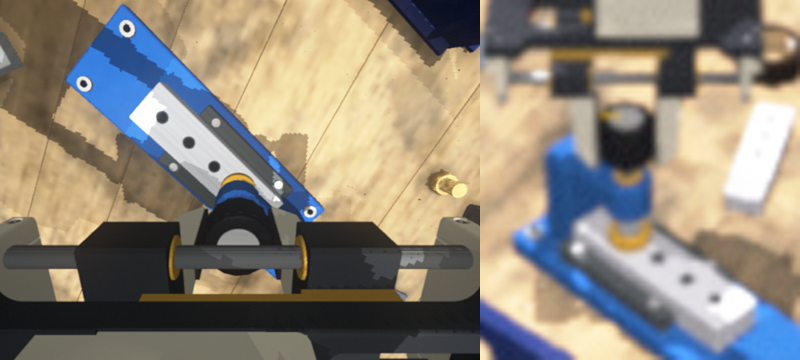

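The scene crop shows the knob line at (605,112) pointing up and left, so the knob has followed the grip by about 2.4 rad. The effort pattern changed slightly in the last settle, which may be the onset of touch. Continuing.

{"name": "carry_out", "arguments": {
  "translation": [
    [0,0,0],
    [0,0,0],
    [0,0,0],
    [0,0,0.0001],
    [0,0,0.0001]
  ],
  "turn": [
    [0,0,0],
    [0,0,0],
    [0,0,0],
    [0,0,0.08],
    [0,0,0.08]
  ],
  "gripper": [1,1,1,1,1]
}}

```text
time: 20.65
tool_pos: [0.6801, -0.0621, 0.0982]
tool_rot: [3.141, -0.001, 0.287]
contact_force: [4.7, -1.6, -1.3]
opening: 0.0395
```

```bash
python3 o.py
```

```text
t 20.65 F [ 4.6576 -1.5828 -1.2524] M [-0.2285 -1.0494  0.0878] j6 -0.49005125252856296 -0.9996634349226952 pos [ 0.6801 -0.0621  0.0982] yaw 0.2871772344354515 op 0.039536594254296294
```

{"name": "carry_out", "arguments": {
  "translation": [
    [0,0,0.0001]
  ],
  "turn": [
    [0,0,0.08]
  ],
  "gripper": [1]
}}

```text
time: 20.75
tool_pos: [0.6801, -0.0621, 0.098]
tool_rot: [3.141, -0.001, 0.207]
contact_force: [3.8, -1.5, -1.6]
opening: 0.0396
```

```bash
python3 o.py; python3 o.py 3
```

```text
t 20.75 F [ 3.8174 -1.5358 -1.6096] M [-0.2961 -1.0755  0.0561] j6 -0.40993919671651263 -0.9477806836366653 pos [ 0.6801 -0.0621  0.098 ] yaw 0.20709836706036922 op 0.03964363736029522
t 20.9 F [ 5.0195 -1.0495 -0.9378] M [-0.2099 -1.0156 -0.0861] j6 -0.4124160958207566 0.12460692320019007 pos [ 0.6801 -0.0621  0.0981] yaw 0.2094474735446772 op 0.03976632851749275
Mz [ 0.0371 -0.0859 -0.0861] e6 [-0.1628  0.6472  0.1246]
```

{"name": "carry_out", "arguments": {
  "translation": [
    [0,0,0],
    [0,0,0],
    [0,0,0],
    [0,0,0.0001],
    [0,0,0.0001]
  ],
  "turn": [
    [0,0,0],
    [0,0,0],
    [0,0,0],
    [0,0,0.08],
    [0,0,0.08]
  ],
  "gripper": [1,1,1,1,1]
}}

```text
time: 21.4
tool_pos: [0.6801, -0.0621, 0.0979]
tool_rot: [3.141, -0.001, 0.047]
contact_force: [5.3, -1.3, -1.6]
opening: 0.0396
```

```bash
python3 o.py
```

```text
t 21.4 F [ 5.2922 -1.3238 -1.579 ] M [-0.2188 -1.0297  0.0903] j6 -0.2500316032231204 -0.9913896024227142 pos [ 0.6801 -0.0621  0.0979] yaw 0.04715913181208409 op 0.03964561103127325
```

{"name": "carry_out", "arguments": {
  "translation": [
    [0,0,0.0001]
  ],
  "turn": [
    [0,0,0.08]
  ],
  "gripper": [1]
}}

```text
time: 21.5
tool_pos: [0.6801, -0.0621, 0.0978]
tool_rot: [3.141, -0.001, -0.033]
contact_force: [4.6, -2.5, -1.0]
opening: 0.04
```

```bash
python3 o.py; python3 o.py 3
```

```text
t 21.5 F [ 4.5828 -2.4962 -0.9812] M [-0.2896 -0.9486  0.1354] j6 -0.1699728409531388 -0.9376418218016624 pos [ 0.6801 -0.0621  0.0978] yaw -0.03288957327149933 op 0.04001495542920318
t 21.65 F [ 4.482  -1.1843 -0.9281] M [-0.3491 -0.9945 -0.0726] j6 -0.1726736204850872 0.1347776921465993 pos [ 0.6801 -0.0621  0.0978] yaw -0.03022031869052544 op 0.03959181203082419
Mz [ 0.0359 -0.0796 -0.0726] e6 [-0.1479  0.6753  0.1348]
```

Touch is clear. The onset is at yaw of about 0.44: the effort shifted by 0.003 at 0.447 and by 0.07 at 0.29. The target is 0.44 - 1.57 ≈ -1.13, so 1.10 rad more.

{"name": "carry_out", "arguments": {
  "translation": [
    [0,0,0.0001],
    [0,0,0.0001],
    [0,0,0.0001],
    [0,0,0.0001],
    [0,0,0.0001],
    [0,0,0.0001],
    [0,0,0.0001]
  ],
  "turn": [
    [0,0,0.08],
    [0,0,0.08],
    [0,0,0.08],
    [0,0,0.08],
    [0,0,0.08],
    [0,0,0.08],
    [0,0,0.08]
  ],
  "gripper": [1,1,1,1,1,1,1]
}}

```text
time: 22.35
tool_pos: [0.68, -0.0621, 0.0971]
tool_rot: [3.142, -0.001, -0.593]
contact_force: [4.7, -2.4, -0.4]
opening: 0.0396
```

```bash
python3 o.py
```

```text
t 22.35 F [ 4.7176 -2.3703 -0.3919] M [-0.3881 -0.9082  0.184 ] j6 0.3897614525334381 -0.912653636187315 pos [ 0.68   -0.0621  0.0971] yaw -0.592524168517711 op 0.03961861680147168
```

{"name": "carry_out", "arguments": {
  "translation": [
    [0,0,0.0001],
    [0,0,0.0001],
    [0,0,0.0001],
    [0,0,0.0001],
    [0,0,0.0001],
    [0,0,0.0001],
    [0,0,0.0001],
    [0,0,0],
    [0,0,0],
    [0,0,0]
  ],
  "turn": [
    [0,0,0.08],
    [0,0,0.08],
    [0,0,0.08],
    [0,0,0.08],
    [0,0,0.08],
    [0,0,0.08],
    [0,0,0.06],
    [0,0,0],
    [0,0,0],
    [0,0,0]
  ],
  "gripper": [1,1,1,1,1,1,1,1,1,1]
}}

```text
time: 23.35
tool_pos: [0.6799, -0.0621, 0.0964]
tool_rot: [-3.141, -0.001, -1.129]
contact_force: [4.7, -1.3, -0.9]
opening: 0.0395
```

```bash
python3 o.py
python3 - <<'E'
from h import *
s=read_camera("scene")
cv2.imwrite("pics/c5.png",cv2.resize(s["img"][190:270,260:340],(400,400),interpolation=cv2.INTER_CUBIC)[:,:,::-1])
E
```

```text
t 23.35 F [ 4.6547 -1.3162 -0.8586] M [-0.5052 -0.8308 -0.0268] j6 0.9257789182850367 -0.024365923600271344 pos [ 0.6799 -0.0621  0.0964] yaw -1.1286715968164338 op 0.039456097672419047
```

View pics/c5.png

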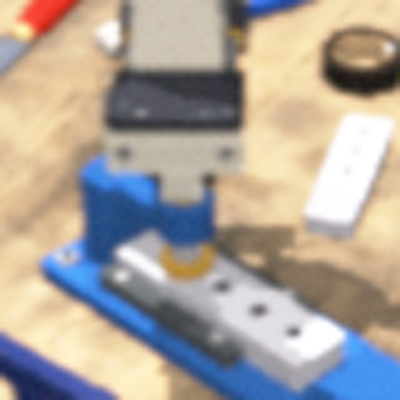

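The brass pad rests on the bar at (188,262) and the bar is in place. Releasing and rising.

{"name": "carry_out", "arguments": {
  "translation": [
    [0,0,0],
    [0,0,0],
    [0,0,0],
    [0,0,0],
    [0,0,0],
    [0,0,0],
    [0,0,0],
    [0,0,-0.03],
    [0,0,-0.04],
    [0,0,-0.04]
  ],
  "turn": [
    [0,0,0],
    [0,0,0],
    [0,0,0],
    [0,0,0],
    [0,0,0],
    [0,0,0],
    [0,0,0],
    [0,0,0],
    [0,0,0],
    [0,0,0]
  ],
  "gripper": [-1,-1,-1,-1,-1,-1,-1,-1,-1,-1]
}}

```text
time: 24.4
tool_pos: [0.6792, -0.0617, 0.207]
tool_rot: [3.14, 0.001, -1.131]
contact_force: [0.1, 0.1, -0.1]
opening: 0.0919
```

{"name": "carry_out", "arguments": {
  "translation": [
    [0,0,-0.03],
    [0,0,0],
    [0,0,0]
  ],
  "turn": [
    [0,0,0],
    [0,0,0],
    [0,0,0]
  ],
  "gripper": [-1,-1,-1]
}}

```text
time: 24.7
tool_pos: [0.6797, -0.0618, 0.2366]
tool_rot: [-3.141, -0.001, -1.131]
contact_force: [-0.1, 0.3, 0.0]
opening: 0.0914
```

```bash
python3 o.py
python3 - <<'E'
from h import *
np.set_printoptions(precision=4,suppress=True)
s=read_camera("scene"); w=read_camera("wrist")
for r in nets.tip_of(s,"bar_center")[:1]:print(r["score"],at_z(s,r["pixel"],.025))
a=cv2.resize(w["img"],(480,360))
b=cv2.resize(s["img"][190:270,260:340],(320,360),interpolation=cv2.INTER_CUBIC)
cv2.imwrite("pics/c6.png",np.hstack([a,b])[:,:,::-1])
E
```

```text
t 24.7 F [-0.0599  0.2538  0.0137] M [0.0023 0.0295 0.027 ] j6 0.9280968345879128 0.0007042019933578558 pos [ 0.6797 -0.0618  0.2366] yaw -1.1309196198298546 op 0.09141925855509424
0.92 [ 0.4004 -0.0722  0.025 ]
```

View pics/c6.png

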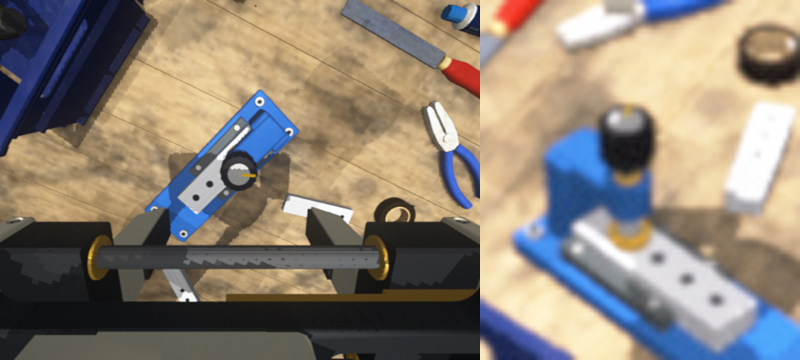

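The wrist view shows the knob line at (248,175), pointing the same way in the tool frame as before the grip. The knob therefore followed the full 3.98 rad and stayed put on release. The bar is in place and the gripper is clear.

```bash
python3 -c "
from cell import robot
print(robot.hand_in())"
```

```text
the job is handed in; nothing more can be done
None
```

The bar is home against the stop, the knob is tightened a quarter turn past first touch, and the gripper has let go. I handed the job in at about 25 s of the 72 s allowed; the hand-in reported no verdict.

- **Bar:** I pushed it with closed fingers until it stopped hard at about 11 N. The finger position matched the bar's home position to about 1 mm. The pictures taken afterwards look home too.
- **Knob:** I turned it 3.98 rad clockwise in one grip. The load on the last wrist joint began to rise after about 2.4 rad, which is inside the stated 0.8 to 2.5 rad. From there I turned 1.57 rad further, then opened and rose. The yellow line shows that the knob followed the whole turn and stayed put on release. The tool force was back to about 0.

**Less certain points:**
- The touch point is known only to about ±0.1 rad. The wrist moment reading was too noisy to use alone (about 0.035 N m), so I relied on the joint effort, which repeated well.
- The pad force itself was not measured; by the given spring data it should be about 16 N.
- The network's top result for the bar in the last picture was a loose look-alike, so I judged the bar's final position by eye.
- I did not re-measure the bystanders at the end. The arm's path stayed clear of them and the tool forces showed no other contact.

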